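# Run a fingertip along the topping caddy to shut its lids

### The arm

A 6-joint arm with a two-finger parallel gripper is mounted at the origin on the work surface. World frame = base frame: x ahead of the robot, y to its left, z up, the work surface at z = 0. Lengths are in mm, angles in rad, forces in N, time in s.
With the tool pointing down it reaches from about 350 to 925 mm from the base axis. Payload 6.4 kg.
Tool frame: the origin (TCP) lies midway between the tips of the shut fingers; the grasp point (between the pads) lies 19 mm behind it; z points along the fingers, y is the line along which they close (so a half turn about z gives the same grasp; the last joint's range is limited). The gripper opens to 85 mm and grips with 20 to 120 N. Pads are 22 mm wide; open, the fingers measure 114 mm over their backs; the gripper's body (76 mm by 85 mm) begins 54 mm behind the grasp point. The pads swing forward as they close: fully open they stand 13 mm farther back than shut.
Start: joints at [1.127, 0.245, 1.558, -0, 1.339, -0.174], TCP at [173.247, 626.498, 231.29] pointing down, gripper open.
Joint ranges: [-3.13, 3.13], [-1.02, 2.26], [0.13, 2.54], [-0.95, 4.09], [0.21, 2.88], [-2.74, 2.74]. Speed limits (rad/s): [2.57, 2.57, 3.14, 3.14, 3.14, 3.14].

### API

Orientations are given as a rotation vector (axis times angle).
In Python, from cell import manip, optics, order gives the robot as it stands.
- The arm moves only by the shell command python3 -m handwheel 'ROWS' [OPENING] [FORCE]. ROWS is a JSON object of lists of equal length, an entry for each row: "slide": the shift along the tool's x, y, z in cm, a list of three; "twist": the turn, a rotation vector about the tool's x, y, z in rad, a list of three. A call has 1 to 10 rows; each row shifts and turns the commanded pose from where the row before left it, along the tool's axes as they then stand; what a row does not reach is not made up. A row lasts 1/10 s, in which the tool goes at most 50 mm and 8.59 degrees, less where a joint would pass 70% of its speed; a pose out of reach is approached as far as the arm can. A call with a gripper value outside its range is refused whole. OPENING is the closure, from -1 (fully open) to 1 (shut), set as the call begins (- or left out, the last holds). The fingers move at their own pace and stop on an object; FORCE is the grip in N (left out, the last holds). Time passes only in rows, so rows that do not move let the fingers close. It gives the time, the measured TCP pose, the force, the opening and the grip force at its end, in the units of the state.
- manip.get_obs(): the state, without advancing time (a new reading comes with each control period).
- optics.get_image(name): name is "scene" or "top"; returns a dict with "pixels" (480x640x3 uint8, red, green, blue), "depth" (480x640 float32, mm along the optical axis (not along the pixel's ray), 0 where there is no reading), "camera_matrix" (3x3 intrinsics, pixels), "pose" (4x4, takes a point from camera to world coordinates). Camera axes: x right, y up, looking along -z (the intrinsics and any distortion apply to the point x, -y, -z); pixel columns grow to the right and rows downward; lengths in mm; the calibration is good to about 2 mm. A picture is of the moment at which its call begins.
- order.hand_in(): hands the job in; it is judged then, once.
The state is a dict: "t": time; "joint_pos": joint angles; "joint_vel": joint speeds; "tau": joint torques, N m; "position": TCP position; "tcp_rot": TCP orientation; "contact_force": force on the tool from outside, world axes, zero at the start; "wrist_torque": the same for the moment, N m; "gripper_width": finger opening in mm; "grasp_force": force on a finger pad.
Only numpy, scipy, OpenCV 4.12 (cv2) and the standard library are available. Lean on these libraries where they do the work, as an engineer would, in place of code of your own. Each camera call takes 0.05 s, during which the arm holds its last target. There are 200 camera calls.

### The job

Close the five open lids of the topping caddy by running the closed fingertips gently along the middle of the row in one go, from the lime-green end to the far end, so that the lids are pressed flat one after another in that order; keep the fingertips low on the row until the last lid is shut, then move the hand clear. Grip nothing, do not lift the caddy or push it out of its place, and leave the soy bottle, the blue dish and the two sushi rolls alone.

Things in the scene. Friction and masses are not known exactly. Their poses are not given: they have to be found in the camera images.
- caddy: Topping caddy standing loose on the work board: a steel tray, 84 mm wide (its x) and 270 mm long (its y, from -120 to +150 mm), 0.85 to 1.25 kg, with five filled wells in a row along its y, each with a white hinged lid. Origin at the bottom, under the middle of the row of lids; z up. The row's centre line is x = 0, and the top of the shut lids and of the lime-green end block is one level surface 52 mm above the bottom.
- start (a point): Centre of the top of the lime-green end block (84 x 40 mm, x by y; 52 mm above the bottom), a free landing place for the fingertips before the first lid; at caddy y = +130 mm.
- finish (a point): End of the row of lids, at the free edge of the shut lid5, on the centre line, at caddy y = -110 mm, at shut-lid height. The caddy ends 10 mm farther on.
- lid1 (a joint): Opening angle of lid 1 of 5, counted from the green block: 0 = shut flat, grows as the free edge rises, to 0.9 at most; starts between 0.35 and 0.65. Lid 76 mm (caddy x) by 42 mm (caddy y), 4 mm thick, hinged on its side nearer the green block at caddy y = 110 mm, 50 mm above the bottom; its free edge points to caddy -y. Light friction hinge (0.008 N m, no spring): stays at the angle where it is left.
- lid1_edge (a point): Middle of the upper free edge of lid 1, moving with it.
- lid2 (a joint): Opening angle of lid 2 of 5, counted from the green block: 0 = shut flat, grows as the free edge rises, to 0.9 at most; starts between 0.35 and 0.65. Lid 76 mm (caddy x) by 42 mm (caddy y), 4 mm thick, hinged on its side nearer the green block at caddy y = 66 mm, 50 mm above the bottom; its free edge points to caddy -y. Light friction hinge (0.008 N m, no spring): stays at the angle where it is left.
- lid2_edge (a point): Middle of the upper free edge of lid 2, moving with it.
- lid3 (a joint): Opening angle of lid 3 of 5, counted from the green block: 0 = shut flat, grows as the free edge rises, to 0.9 at most; starts between 0.35 and 0.65. Lid 76 mm (caddy x) by 42 mm (caddy y), 4 mm thick, hinged on its side nearer the green block at caddy y = 22 mm, 50 mm above the bottom; its free edge points to caddy -y. Light friction hinge (0.008 N m, no spring): stays at the angle where it is left.
- lid3_edge (a point): Middle of the upper free edge of lid 3, moving with it.
- lid4 (a joint): Opening angle of lid 4 of 5, counted from the green block: 0 = shut flat, grows as the free edge rises, to 0.9 at most; starts between 0.35 and 0.65. Lid 76 mm (caddy x) by 42 mm (caddy y), 4 mm thick, hinged on its side nearer the green block at caddy y = -22 mm, 50 mm above the bottom; its free edge points to caddy -y. Light friction hinge (0.008 N m, no spring): stays at the angle where it is left.
- lid4_edge (a point): Middle of the upper free edge of lid 4, moving with it.
- lid5 (a joint): Opening angle of lid 5 of 5, counted from the green block: 0 = shut flat, grows as the free edge rises, to 0.9 at most; starts between 0.35 and 0.65. Lid 76 mm (caddy x) by 42 mm (caddy y), 4 mm thick, hinged on its side nearer the green block at caddy y = -66 mm, 50 mm above the bottom; its free edge points to caddy -y. Light friction hinge (0.008 N m, no spring): stays at the angle where it is left.
- lid5_edge (a point): Middle of the upper free edge of lid 5, moving with it.
- soy_mid (a point): Amber soy bottle with red cap, 48 mm across, 115 mm tall, loose, upright; point half-way up. A bystander.
- dish_mid (a point): Blue sauce dish, 72 mm across, 32 mm tall, loose; point half-way up. A bystander.
- maki1_mid (a point): Sushi roll piece, dark green side, white top with orange centre, 40 mm across, 28 mm tall, loose; point half-way up. A bystander.
- maki2_mid (a point): Second sushi roll piece, same as the first. A bystander.

How it is judged (in metres and radians):
On the way, in this order (a step that is already met when the one before it is completed fails the run):
1. lid 1 from the green end is pressed shut, the later ones still open (value of joint lid1 below 0.14 rad), for 0.05 s.
2. lid 2 from the green end is pressed shut, the later ones still open (value of joint lid2 below 0.14 rad), for 0.05 s.
3. lid 3 from the green end is pressed shut, the later ones still open (value of joint lid3 below 0.14 rad), for 0.05 s.
4. lid 4 from the green end is pressed shut, the later ones still open (value of joint lid4 below 0.14 rad), for 0.05 s.
5. lid 5 from the green end is pressed shut (value of joint lid5 below 0.14 rad), for 0.05 s.
At the end, for the whole second after the job is handed in: All five lids are shut (opening angle under 0.14 rad, about 6 mm at the free edge), the caddy stands flat and at rest with both ends within 20 mm of where they were, and the bottle, dish and sushi rolls are within 15 mm of where they were (value of joint each of lid1, lid2, lid3, lid4, lid5 below 0.14 rad and distance of each of start, finish from where it was at the start of the episode below 0.02 m and angle between caddy's own z axis and vertical below 0.05 rad and linear speed of caddy below 0.01 m/s and distance of each of soy_mid, dish_mid, maki1_mid, maki2_mid from where it was at the start of the episode below 0.015 m); the robot touches nothing.
It fails at once if the caddy is lifted or tipped (angle between caddy's own z axis and vertical above 0.12 rad or height (world z) of caddy above 0.012 m).
It fails at once if the caddy is pushed out of its place (an end moves more than 20 mm) (distance of any of start, finish from where it was at the start of the episode above 0.02 m).
It fails at once if between the shutting of the first and the last lid the hand leaves the row: fingertips raised more than about 25 mm over the shut lids, or more than 30 mm to the side of the centre line (value of joint lid1 below 0.14 rad and value of joint lid5 above 0.14 rad and (z of the grasp point in the frame of caddy above 0.098 m or x of the grasp point in the frame of caddy above 0.03 m or x of the grasp point in the frame of caddy below -0.03 m)).
It fails at once if the fingers press on the caddy or its lids with more than 40 N (contact force between the fingers and caddy above 40 N).
It fails at once if the soy bottle, the dish or a sushi roll is moved more than 15 mm (distance of any of soy_mid, dish_mid, maki1_mid, maki2_mid from where it was at the start of the episode above 0.015 m).
It also fails if it takes over 38 s, if anything falls off the work surface, if the arm or the gripper's body presses on something with over 40 N, if the wrist force passes 120 N, or if a joint passes its speed limit or range.

## Working session

There is one attempt and no reset: what is moved stays moved. The work goes in short steps, Python scripts to look and compute and a shell command to move; the robot and the scene stay as the last step left them, time stands still between calls to the robot, and variables do not carry over. Pictures are saved under pics/ and viewed, at most 10 in all, crops included, and the job is handed in when it is done.

```bash
mkdir -p pics; python3 - <<'E'
from cell import manip, optics
import cv2, numpy as np
for n in ("scene","top"):
    d=optics.get_image(n); cv2.imwrite(f"pics/{n}0.png",d["pixels"][:,:,::-1]); np.savez(f"{n}0.npz",**d)
    print(n,d["camera_matrix"].tolist(),d["pose"].round(3).tolist(),[k for k in d])
o=manip.get_obs();print({k:np.round(v,3).tolist() for k,v in o.items()})
E
```

```text
scene [[499.77193836472077, 0.0, 319.85926209238977], [0.0, 499.77193836472077, 240.61029752547336], [0.0, 0.0, 1.0]] [[-0.815, -0.391, 0.427, 873.738], [0.579, -0.562, 0.591, 417.881], [0.009, 0.729, 0.684, 513.317], [0.0, 0.0, 0.0, 1.0]] ['pixels', 'depth', 'camera_matrix', 'pose']
top [[577.8220434922912, 0.0, 326.0462387265781], [0.0, 577.8220434922912, 244.06954012754596], [0.0, 0.0, 1.0]] [[0.011, 0.988, -0.151, 485.461], [-1.0, 0.01, -0.004, 4.09], [-0.002, 0.151, 0.989, 796.063], [0.0, 0.0, 0.0, 1.0]] ['pixels', 'depth', 'camera_matrix', 'pose']
{'t': 0.1, 'joint_pos': [1.127, 0.246, 1.559, 0.0, 1.339, -0.174], 'joint_vel': [-0.0, -0.0, -0.005, 0.001, -0.003, -0.0], 'tau': [0.0, -43.067, -32.713, -0.0, 0.003, -0.0], 'position': [173.0, 626.032, 230.284], 'tcp_rot': [-0.422, -3.113, 0.003], 'contact_force': [0.753, -0.332, -0.853], 'wrist_torque': [0.016, 0.065, -0.01], 'grasp_force': 0.0, 'gripper_width': 85.28}
```

View pics/top0.png

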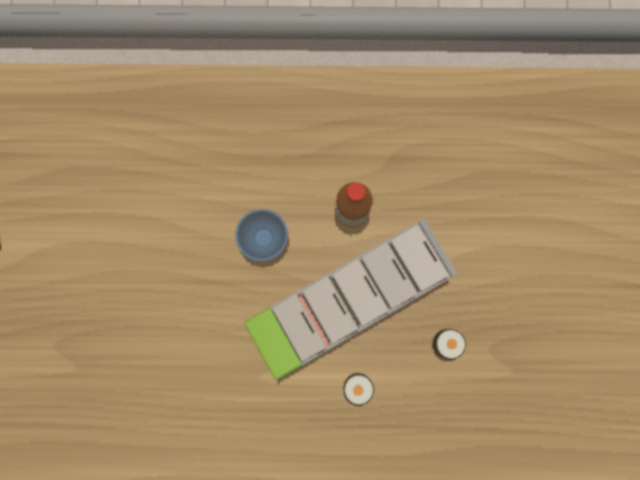

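View pics/scene0.png

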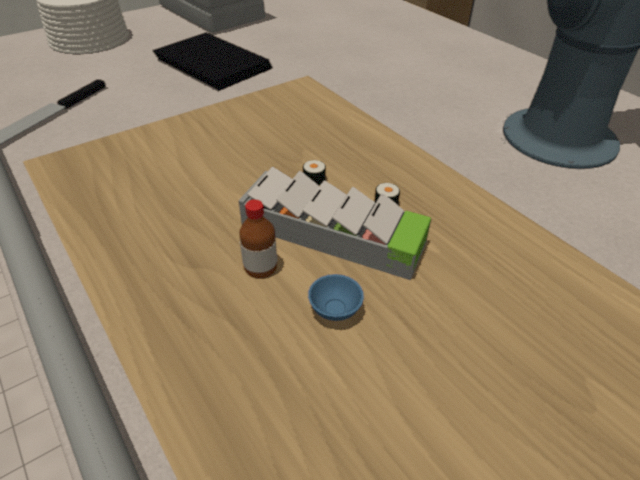

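Top view: the green end block is at about (273,343) px and the lid row runs up-right to about (437,250). The bottle (355,200) and dish (262,237) are on the +x side, with the rolls at (450,344) and (358,390). The scene view confirms that the lids are open, hinged on the green side.

```bash
cat > h.py <<'E'
import numpy as np, cv2
def cloud(f):
    d=dict(np.load(f)); K=d["camera_matrix"]; P=d["pose"]; z=d["depth"].astype(float)
    v,u=np.mgrid[:480,:640]
    c=np.stack([(u-K[0,2])/K[0,0]*z,-(v-K[1,2])/K[1,1]*z,-z],-1)
    return d,c@P[:3,:3].T+P[:3,3]
def ray(d,uv,h):
    K=d["camera_matrix"];P=d["pose"]; r=P[:3,:3]@np.array([(uv[0]-K[0,2])/K[0,0],-(uv[1]-K[1,2])/K[1,1],-1])
    return P[:3,3]+r*(h-P[2,3])/r[2]
E
python3 - <<'E'
from h import *
for n in("top","scene"):
    d,W=cloud(n+"0.npz"); hsv=cv2.cvtColor(d["pixels"],cv2.COLOR_RGB2HSV)
    m=cv2.inRange(hsv,(35,120,90),(50,255,255)); 
    k,l,s,c=cv2.connectedComponentsWithStats(m); i=1+s[1:,4].argmax(); m=(l==i)
    p=W[m]; p=p[np.isfinite(p).all(1)]; zt=np.median(p[:,2]); print(n,"green px",m.sum(),"z",np.percentile(p[:,2],[5,50,95]).round(1))
    if n=="top": print("board z",np.median(W[400:440,100:200,2]),"near caddy",np.median(W[370:390,180:220,2]))
    print("3d median",np.median(p[p[:,2]>zt-6],0).round(1))
    mm=(m&(W[...,2]>zt-5)).astype(np.uint8)
    cs=max(cv2.findContours(mm,0,2)[0],key=cv2.contourArea)
    q=np.array([ray(d,x,zt)[:2] for x in cs[:,0]],np.float32); r=cv2.minAreaRect(q); print("rect",r,cv2.boxPoints(r).round(1).tolist())
    # grey/white lids + green at height
    if n=="top":
        t=((W[...,2]>45)&(hsv[...,1]<60)&(np.hypot(W[...,0]-np.median(p[:,0]),W[...,1]-np.median(p[:,1]))<300)).astype(np.uint8)
        k,l,s,c=cv2.connectedComponentsWithStats(t); i=1+s[1:,4].argmax(); t=(l==i)|(mm>0)
        q=W[t][:,:2].astype(np.float32); r=cv2.minAreaRect(q); print("whole",r,"zmax",W[l==i][:,2].max())
E
```

```text
top green px 1959 z [50.9 53.1 55.2]
board z 1.7155004247679244 near caddy 1.7508536854600152
3d median [471.2  73.4  53.1]
rect ((471.0719299316406, 73.631103515625), (82.8709945678711, 37.66712951660156), 30.53779411315918) [[425.79998779296875, 68.80000305175781], [445.0, 36.400001525878906], [516.2999877929688, 78.5], [497.20001220703125, 110.9000015258789]]
whole ((529.8173828125, -25.982086181640625), (84.0660171508789, 269.57470703125), 30.602846145629883) zmax 796.0633242524461
scene green px 1400 z [34.8 51.1 52.7]
3d median [476.5  76.4  51.3]
rect ((473.9918518066406, 75.1980209350586), (88.49678039550781, 39.6284294128418), 30.25029182434082) [[425.79998779296875, 70.0], [445.79998779296875, 35.79999923706055], [522.2000122070312, 80.4000015258789], [502.20001220703125, 114.5999984741211]]
```

```bash
python3 -m handwheel '{"slide":[[0,0,0],[0,0,0],[0,0,0],[0,0,0],[0,0,0],[0,0,0],[0,0,0],[0,0,0]],"twist":[[0,0,0.11],[0,0,0.11],[0,0,0.11],[0,0,0.11],[0,0,0.11],[0,0,0.11],[0,0,0.11],[0,0,0]]}' 1 20
python3 -m handwheel '{"slide":[[-4,-0.15,0],[-4,-0.15,0],[-4,-0.15,0],[-4,-0.15,0],[-4,-0.15,0],[-4,-0.15,0],[-4,-0.15,0],[-4,-0.15,0],[-4,-0.15,0],[-4,-0.15,0]],"twist":[[0,0,0],[0,0,0],[0,0,0],[0,0,0],[0,0,0],[0,0,0],[0,0,0],[0,0,0],[0,0,0],[0,0,0]]}'
cat > where.py <<'E'
from cell import manip
import numpy as np
from scipy.spatial.transform import Rotation as R
o=manip.get_obs(); M=R.from_rotvec(o["tcp_rot"]).as_matrix(); p=np.array(o["position"])
C=np.array([529.8+.6,-26.0+.4]); d=np.array([.509,-.861]); s=C-115*d
print("t",round(o["t"],2),"pos",p.round(1),"F",np.round(o["contact_force"],1),"w",round(o["gripper_width"],1),"x-axis",M[:,0].round(3),"z-axis",M[:,2].round(3))
q=p[:2]-C; print("caddy y",round(15-q@d,1),"caddy x(lateral)",round(q@[.861,.509],1))
print("to start, tool cm",(M.T@(np.r_[s,p[2]]-p)/10).round(2))
yaw=np.arctan2(M[1,0],M[0,0]); print("yaw err deg",np.degrees(np.arctan2(.861,-.509)-yaw).round(2))
E
python3 where.py
```

```text
t: 0.9
position: [173.1, 626.2, 230.7]
tcp_rot: [1.56, 2.727, -0.002]
contact_force: [0.4, -0.1, 0.0]
gripper_width: -0.0
grasp_force: 0.0
t: 1.9
position: [363.2, 272.5, 231.2]
tcp_rot: [1.557, 2.729, 0.0]
contact_force: [0.5, 0.2, -0.2]
gripper_width: 0.2
grasp_force: 0.0
t 1.9 pos [363.2 272.5 231.2] F [ 0.5  0.2 -0.2] w 0.2 x-axis [-0.509  0.861 -0.   ] z-axis [ 0.  0. -1.]
caddy y 356.8 caddy x(lateral) 7.8
to start, tool cm [-22.67  -0.78   0.  ]
yaw err deg -0.0
```

```bash
python3 -m handwheel '{"slide":[[-4,-0.15,0],[-4,-0.15,0],[-4,-0.15,0],[-4,-0.15,0],[-4,-0.15,1],[-2,0,3],[0,0,3],[0,0,3],[0,0,3],[0,0,0]],"twist":[[0,0,0],[0,0,0],[0,0,0],[0,0,0],[0,0,0],[0,0,0],[0,0,0],[0,0,0],[0,0,0],[0,0,0]]}'
python3 where.py
```

```text
t: 2.9
position: [464.1, 80.6, 97.1]
tcp_rot: [-1.554, -2.72, 0.007]
contact_force: [-0.6, 0.0, 0.5]
gripper_width: -0.0
grasp_force: 0.0
t 2.9 pos [464.1  80.6  97.1] F [-0.6  0.   0.5] w -0.0 x-axis [-0.508  0.861  0.005] z-axis [-0.009  0.001 -1.   ]
caddy y 140.1 caddy x(lateral) -3.0
to start, tool cm [-1.01  0.3  -0.01]
yaw err deg 0.07
```

```bash
python3 -m handwheel '{"slide":[[-1,0.3,1],[0,0,1],[0,0,0],[0,0,0],[0,0,0]],"twist":[[0,0,0],[0,0,0],[0,0,0],[0,0,0],[0,0,0]]}'
python3 where.py
python3 - <<'E'
from cell import optics
import cv2
d=optics.get_image("scene"); cv2.imwrite("pics/s1.png",cv2.resize(d["pixels"][120:300,200:460,::-1],None,fx=3,fy=3))
E
```

```text
t: 3.4
position: [475.8, 73.6, 82.1]
tcp_rot: [1.559, 2.726, 0.001]
contact_force: [-0.1, 0.5, -0.1]
gripper_width: 0.2
grasp_force: 0.0
t 3.4 pos [475.8  73.6  82.1] F [-0.1  0.5 -0.1] w 0.2 x-axis [-0.507  0.862 -0.001] z-axis [ 0.001 -0.    -1.   ]
caddy y 128.2 caddy x(lateral) 3.5
to start, tool cm [ 0.19 -0.35 -0.  ]
yaw err deg 0.13
```

View pics/s1.png

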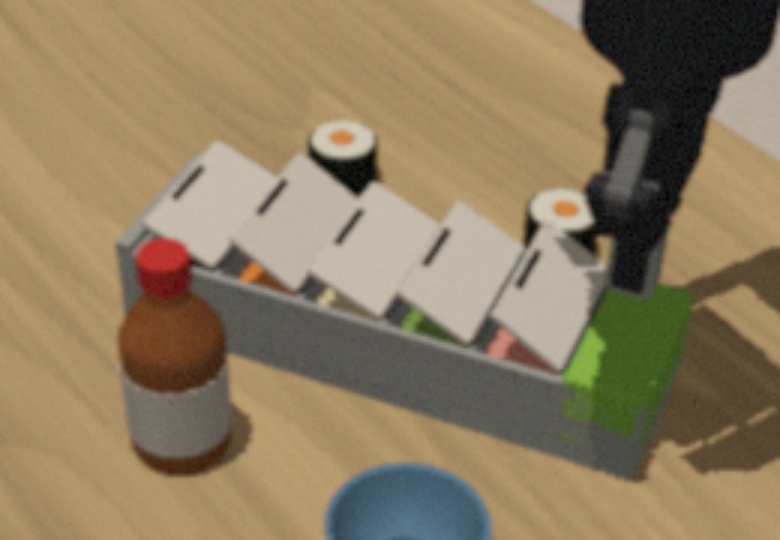

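The image crop shows the closed fingers over the green block at about (635,290) px, with all five lids still open. Next I'll descend in small steps to touch the block.

```bash
python3 -m handwheel '{"slide":[[0.2,-0.35,0.8],[0,0,0.8],[0,0,0.4],[0,0,0.2],[0,0,0],[0,0,0],[0,0,0]],"twist":[[0,0,0],[0,0,0],[0,0,0],[0,0,0],[0,0,0],[0,0,0],[0,0,0]]}'
python3 where.py
```

```text
t: 4.15
position: [471.7, 73.3, 59.5]
tcp_rot: [1.561, 2.726, 0.0]
contact_force: [0.1, -0.5, 0.4]
gripper_width: 0.1
grasp_force: 0.0
t 4.15 pos [471.7  73.3  59.5] F [ 0.1 -0.5  0.4] w 0.1 x-axis [-0.506  0.862 -0.   ] z-axis [ 0. -0. -1.]
caddy y 130.0 caddy x(lateral) -0.2
to start, tool cm [0.   0.02 0.  ]
yaw err deg 0.17
```

```bash
Z='"twist":[[0,0,0],[0,0,0],[0,0,0]]'
python3 -m handwheel '{"slide":[[0,0,0.2],[0,0,0.2],[0,0,0]],"twist":[[0,0,0],[0,0,0],[0,0,0]]}' | grep -E 'posi|force'
python3 -m handwheel '{"slide":[[0,0,0.1],[0,0,0],[0,0,0]],"twist":[[0,0,0],[0,0,0],[0,0,0]]}'| grep -E 'posi|force'
python3 -m handwheel '{"slide":[[0,0,0.1],[0,0,0],[0,0,0]],"twist":[[0,0,0],[0,0,0],[0,0,0]]}'| grep -E 'posi|force'
```

```text
position: [471.2, 73.3, 55.0]
contact_force: [-0.5, -0.6, 0.3]
grasp_force: 0.0
position: [471.4, 73.3, 54.3]
contact_force: [-0.1, 0.1, 0.7]
grasp_force: 0.0
position: [471.4, 73.3, 53.3]
contact_force: [0.4, -0.3, 0.8]
grasp_force: 0.0
```

```bash

python3 -m handwheel '{"slide":[[0,0,0.1],[0,0,0],[0,0,0]],"twist":[[0,0,0],[0,0,0],[0,0,0]]}'| grep -E 'posi|force'
python3 -m handwheel '{"slide":[[0,0,0.05],[0,0,0],[0,0,0]],"twist":[[0,0,0],[0,0,0],[0,0,0]]}'| grep -E 'posi|force'
```

```text
position: [471.4, 73.3, 52.2]
contact_force: [0.7, -0.2, -0.6]
grasp_force: 0.0
position: [471.5, 73.3, 52.1]
contact_force: [-2.1, 0.4, 4.0]
grasp_force: 2.0
```

Contact with the block top is at z≈52.1, as expected. I'll back off 2 mm and sweep.

```bash

python3 -m handwheel '{"slide":[[0,0,-0.2],[0,0,0],[-0.4,0,0],[-0.4,0,0],[-0.4,0,0],[-0.4,0,0],[-0.4,0,0],[-0.4,0,0],[-0.4,0,0],[-0.4,0,0]],"twist":[[0,0,0],[0,0,0],[0,0,0],[0,0,0],[0,0,0],[0,0,0],[0,0,0],[0,0,0],[0,0,0],[0,0,0]]}'| grep -E 'posi|force'
python3 where.py
```

```text
position: [487.8, 45.4, 53.8]
contact_force: [-0.3, -0.0, -0.2]
grasp_force: 0.1
t 6.65 pos [487.8  45.4  53.8] F [-0.3 -0.  -0.2] w 0.2 x-axis [-0.506  0.862 -0.   ] z-axis [ 0. -0. -1.]
caddy y 97.8 caddy x(lateral) -0.5
to start, tool cm [ 3.23  0.04 -0.  ]
yaw err deg 0.17
```

```bash

python3 -m handwheel '{"slide":[[-0.5,0,0],[-0.5,0,0],[-0.5,0,0],[-0.5,0,0],[-0.5,0,0],[-0.5,0,0],[-0.5,0,0],[-0.5,0,0],[0,0,0]],"twist":[[0,0,0],[0,0,0],[0,0,0],[0,0,0],[0,0,0],[0,0,0],[0,0,0],[0,0,0],[0,0,0]]}'| grep -E 'posi|force'
python3 where.py
python3 - <<'E'
from cell import optics
import cv2
d=optics.get_image("scene"); cv2.imwrite("pics/s2.png",cv2.resize(d["pixels"][120:300,200:460,::-1],None,fx=3,fy=3))
E
```

```text
position: [508.4, 10.6, 53.9]
contact_force: [-0.7, 0.0, 0.1]
grasp_force: 0.0
t 7.55 pos [508.4  10.6  53.9] F [-0.7  0.   0.1] w -0.0 x-axis [-0.506  0.863 -0.001] z-axis [ 0.001 -0.    -1.   ]
caddy y 57.4 caddy x(lateral) -0.5
to start, tool cm [ 7.26  0.03 -0.  ]
yaw err deg 0.2
```

View pics/s2.png

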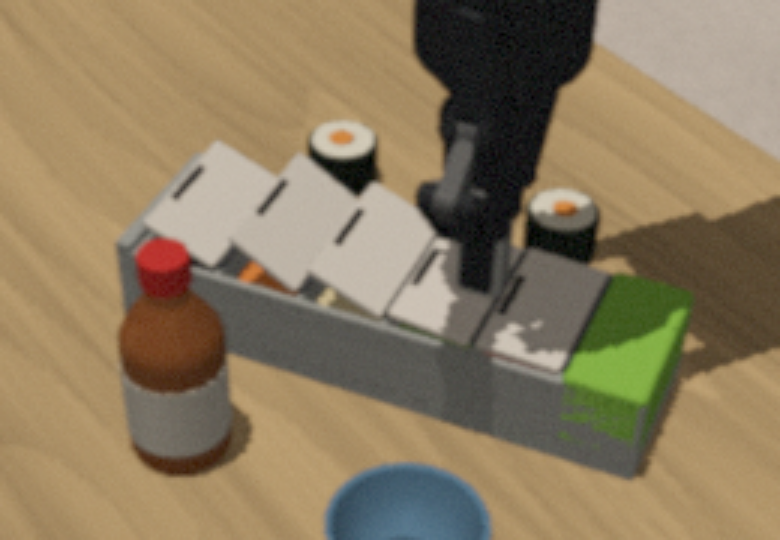

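Lid 1 at about (550,310) px is flat and lid 2 is nearly flat under the fingers. Lids 3–5 are still open and the caddy hasn't moved, so I'll continue.

```bash

python3 -m handwheel '{"slide":[[-0.5,0,0],[-0.5,0,0],[-0.5,0,0],[-0.5,0,0],[-0.5,0,0],[-0.5,0,0],[-0.5,0,0],[-0.5,0,0],[-0.5,0,0],[-0.5,0,0]],"twist":[[0,0,0],[0,0,0],[0,0,0],[0,0,0],[0,0,0],[0,0,0],[0,0,0],[0,0,0],[0,0,0],[0,0,0]]}'| grep -E 'posi|force'
python3 where.py
```

```text
position: [533.4, -32.3, 53.8]
contact_force: [-0.7, -0.4, 0.4]
grasp_force: 0.1
t 8.6 pos [533.4 -32.3  53.8] F [-0.7 -0.4  0.4] w 0.2 x-axis [-0.506  0.862 -0.   ] z-axis [ 0. -0. -1.]
caddy y 7.7 caddy x(lateral) -0.8
to start, tool cm [12.23  0.04 -0.  ]
yaw err deg 0.17
```

```bash

python3 -m handwheel '{"slide":[[-0.5,0,0],[-0.5,0,0],[-0.5,0,0],[-0.5,0,0],[-0.5,0,0],[-0.5,0,0],[-0.5,0,0],[-0.5,0,0],[-0.5,0,0],[-0.5,0,0]],"twist":[[0,0,0],[0,0,0],[0,0,0],[0,0,0],[0,0,0],[0,0,0],[0,0,0],[0,0,0],[0,0,0],[0,0,0]]}'| grep -E 'posi|force'
python3 where.py
```

```text
position: [558.8, -75.4, 53.8]
contact_force: [-0.2, 0.3, -0.2]
grasp_force: 0.1
t 9.6 pos [558.8 -75.4  53.8] F [-0.2  0.3 -0.2] w 0.3 x-axis [-0.506  0.862 -0.   ] z-axis [ 0. -0. -1.]
caddy y -42.3 caddy x(lateral) -0.9
to start, tool cm [17.23  0.04 -0.  ]
yaw err deg 0.17
```

```bash

python3 -m handwheel '{"slide":[[-0.5,0,0],[-0.5,0,0],[-0.5,0,0],[-0.5,0,0],[-0.5,0,0],[-0.5,0,0],[-0.5,0,0],[-0.5,0,0],[-0.5,0,0],[-0.5,0,0]],"twist":[[0,0,0],[0,0,0],[0,0,0],[0,0,0],[0,0,0],[0,0,0],[0,0,0],[0,0,0],[0,0,0],[0,0,0]]}'| grep -E 'posi|force'
python3 -m handwheel '{"slide":[[-0.5,0,0],[-0.5,0,0],[0,0,0],[0,0,0]],"twist":[[0,0,0],[0,0,0],[0,0,0],[0,0,0]]}'| grep -E 'posi|force'
python3 where.py
python3 - <<'E'
from cell import optics
import cv2
d=optics.get_image("scene"); cv2.imwrite("pics/s3.png",cv2.resize(d["pixels"][120:300,200:460,::-1],None,fx=3,fy=3))
E
```

```text
position: [584.0, -118.5, 53.8]
contact_force: [0.5, -0.4, 0.3]
grasp_force: 0.1
position: [588.9, -126.8, 53.8]
contact_force: [0.6, 0.2, 0.3]
grasp_force: 0.1
t 11.0 pos [ 588.9 -126.8   53.8] F [0.6 0.2 0.3] w 0.3 x-axis [-0.506  0.862  0.   ] z-axis [-0.  0. -1.]
caddy y -101.9 caddy x(lateral) -1.1
to start, tool cm [23.19  0.04  0.  ]
yaw err deg 0.18
```

View pics/s3.png

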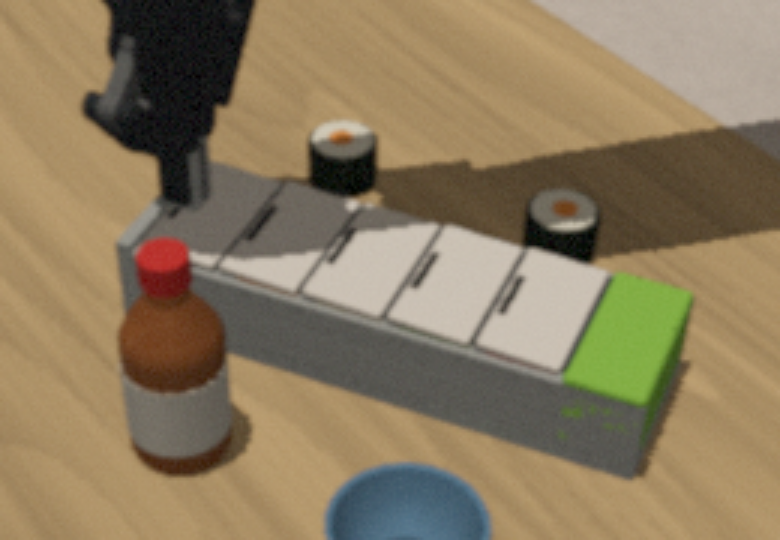

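All five lids are flat and the fingertips are at lid 5's free edge, around (185,205) px. I'll lift straight up now.

```bash

python3 -m handwheel '{"slide":[[0,0,-1],[0,0,-2],[0,0,-3],[0,0,-3],[0,0,-3],[0,0,-2],[0,0,-1],[0,0,0],[0,0,0],[0,0,0]],"twist":[[0,0,0],[0,0,0],[0,0,0],[0,0,0],[0,0,0],[0,0,0],[0,0,0],[0,0,0],[0,0,0],[0,0,0]]}'| grep -E 'posi|force'
python3 - <<'E'
from cell import optics
from h import *
d=optics.get_image("scene"); cv2.imwrite("pics/s4.png",cv2.resize(d["pixels"][120:300,200:460,::-1],None,fx=3,fy=3))
E
```

```text
position: [588.0, -126.3, 202.0]
contact_force: [0.3, -0.2, -1.0]
grasp_force: 0.0
```

View pics/s4.png

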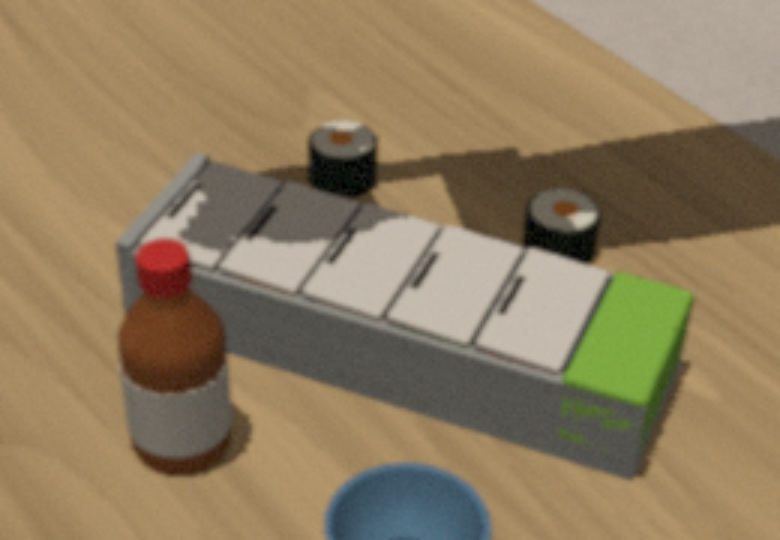

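All five lids are shut from about (590,310) to (200,210) px. The caddy and bystanders are where they were, and the hand is clear.

```bash
python3 -c "
from cell import order; print(order.hand_in())"
```

```text
the job is handed in; nothing more can be done
None
```

All five lids were pressed flat in one low pass from the lime-green end, the last picture showed the caddy and bystanders in place and the hand clear, and the job is handed in (no verdict was returned).

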